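# Date a jar lid on the bench dater, eject it and lay it on the jar of cream

## Robot

A 6-joint arm with a two-finger parallel gripper is mounted at the origin on a cart in front of the work surface, level with it; the furniture and walls round the work are solid. World frame = base frame: x ahead of the robot, y to its left, z up, the work surface at z = 0. Lengths are in mm, angles in rad, forces in N, time in s.
With the tool pointing down it reaches from about 325 to 900 mm from the base axis. Payload 6.1 kg.
Tool frame: the origin (TCP) lies on the centre line of the jaws, within the pads' length; the fingertips stand arm.tip_reach ahead of it and the grasp point (between the pads) is the TCP (arm.tip_reach is the distance from the TCP to the fingertips, in mm); z points along the fingers, y is the line along which they close (so a half turn about z gives the same grasp; the last joint's range is limited). The gripper opens to 85 mm and grips with 20 to 120 N. Pads are 22 mm wide; open, the fingers measure 114 mm over their backs; the gripper's body (76 mm by 85 mm) begins 54 mm behind the grasp point. The pads swing forward as they close: fully open they stand 13 mm farther back than shut.
Start: joints at [1.202, 0.22, 1.526, -0, 1.395, -0.126], TCP at [150.262, 606.66, 214.9] pointing down, gripper open.
Joint ranges: [-2.98, 2.98], [-0.91, 2.08], [0.09, 2.57], [-1.24, 4.39], [0.2, 2.65], [-2.68, 2.68]. Speed limits (rad/s): [2.57, 2.57, 3.01, 3.14, 3.14, 3.14].

## Interface

Orientations are given as a 3x3 rotation matrix whose columns are the frame's x, y, z axes.
In Python, from station import arm, get_image gives the robot as it stands (arm), with the cameras as plain functions.
- The arm moves only by the shell command python3 steer.py FILE, which reads ROWS from the file FILE. ROWS is a JSON object whose key "motion" holds a list of rows, 1 to 12 of them, each of 7 numbers: the finger opening in mm, then dx, dy, dz in mm, then a rotation vector rx, ry, rz in rad; each row shifts and turns the commanded pose from where the row before left it, along the tool's axes as they then stand; what a row does not reach is not made up. A row lasts 1/8 s, in which the tool goes at most 62.5 mm and 0.188 rad, less where a joint would pass 70% of its speed; a pose out of reach is approached as far as the arm can. The fingers move at their own pace and stop on an object; the grip force is fixed at half the most. Time passes only in rows, so rows that do not move let the fingers close. It prints the time, the measured TCP pose, the force, the opening and the grip force at its end. Input that does not fit is refused with a message, and nothing moves.
- arm.state(): the state, without advancing time (a new reading comes with each control period).
- get_image(name): name is "side" or "top"; returns a dict with "color" (400x640x3 uint8, red, green, blue), "camera_matrix" (3x3 intrinsics, pixels), "dist" ([k1, k2, p1, p2, k3] as OpenCV has them; the pictures are not rectified), "T" (4x4, takes a point from camera to world coordinates). Camera axes: x right, y down, z forward; pixel columns grow to the right and rows downward; lengths in mm; the calibration is good to about 2 mm. A picture is of the moment at which its call begins. There is no depth.
- arm.close_job(): hands the job in; it is judged then, once.
The state is a dict: "time_s": time; "joint_pos": joint angles; "joint_velocities": joint speeds; "joint_torque": joint torques, N m; "tool_pos": TCP position; "tcp_rot": TCP orientation; "wrist_force": force on the tool from outside, world axes, zero at the start; "torque": the same for the moment, N m; "finger_gap": finger opening in mm; "gripper_force": force on a finger pad.
Only numpy, scipy, OpenCV 4.12 (cv2) and the standard library are available. Lean on these libraries where they do the work, as an engineer would, in place of code of your own. Each camera call takes 0.05 s, during which the arm holds its last target. There are 200 camera calls.

## Task

The lid dater still stands at Friday and today is Monday: turn its date dial three clicks clockwise and leave it there, then press the red stamp button down firmly so that the die prints the lid in the nest. Let the stamp rise, push the ejector slide's red pad fully in so that it drives the lid out of the nest onto the outfeed tongue (do not take the lid out of the nest with the fingers), and lay that lid level and centred on the mouth of the jar that holds cream, not the empty one. Keep both jars upright and leave the other things where they stand.

Things in the scene. Friction and masses are not known exactly. Their poses are not given: they have to be found in the camera images.
- dater: Fixed pale grey bench lid dater, 138 x 92 mm base, turned about z from start to start. Origin on the table under the nest centre; x to the column (rear), y to the ejector pad, -y to the outfeed. In its frame (mm): column x 41..101, y -30..30, top z 66, carries the dial; arm x -23..49, y -21..21, z 46..66 over the nest, carries the stamp; base x -38..100, y -37..55, top z 10.
- dial (a joint): Date dial: angle in rad, 0 at the start, growing CLOCKWISE seen from above; 16 click stops a turn, one every 22.5 degrees (0.393 rad), so three clicks is 1.178. A sprung ball pulls it into the nearest stop when released (peak torque about 0.05 N m).
- dial_grip (a point): Centre of the top face of the date dial's black fluted knob (30 mm across, 20 mm high, z 68..88 over the table), which turns about the vertical through this point and has a white pointer line on top. 71 mm behind the nest centre along the dater's x. The point turns with the knob.
- stamp: The stamp on the dater's arm: red mushroom button on top, steel shaft, dark round rubber die (32 mm across) below. It slides straight down, 9 mm at most; its face hangs 6 mm above the lid when up. A spring lifts it again: about 1.3 N at the start, 3 N at the lid; beyond that the force goes into the lid. Origin on the nest axis, at table height when up.
- stamp_top (a point): Middle of the top of the red stamp button (36 mm across), 84 mm over the table above the nest centre when up, 78 mm when the die meets the lid; it goes down with the stamp.
- ejector (a joint): Ejector slide travel in m: 0 home (out), grows as the pad is pushed along the dater's -y; full travel 0.062, at a hard stop. A spring brings it home by itself (1.3 N at the start, 4.4 N at the end; with the sprung rollers and friction up to about 8 N on the way).
- ejector_pad (a point): Point on the outer (dater +y) face of the ejector's red upright thumb pad, on its middle, 30 mm over the table. The pad is 28 mm wide (dater x), 8 mm thick, z 10..46 mm. Home it lies 118 mm from the nest centre along the dater's y; pushed home it is at 56 mm. It moves with the slide.
- nest (a point): Centre of the lid nest, on the steel plate under the lid, 14 mm over the table. In the dater frame: guides at x +-28.5 (8 mm high, y -6..28), dowels at the back, and brass blocks (x +-30..44, y -22..-10, to z 25 mm) whose sprung rollers hold the lid in until the ejector forces it past them.
- outfeed (a point): Point on top of the steel outfeed tongue, 14 mm over the table, 60.5 mm from the nest centre along the dater's -y: the lid's centre comes to lie here after a full stroke. The tongue spans dater x -18..18, y -32..-96 mm with a 3 mm end lip; the lid overhangs it on both sides, where fingers can reach down past its rim.
- lid: The gold jar lid, 54 mm across, 12 mm high, about 30 g, solid; starts in the nest under the stamp. Origin at the centre of its underside, z up.
- jar_filled: Open glass jar, 54 mm across, 93 mm high, holding pale cream about a third of its height (it hides the glass foot); stands loose on the table, about 160 g. Origin at the centre of its foot; the lid lies on the mouth at 93 mm (it does not slip over the neck).
- jar_empty: The same glass jar, empty: clear down to its pale foot disc. Origin at the centre of its foot. The two jars change places from start to start.
- shaker: Shaker with a dark cap, 58 mm across, 101 mm high, standing at the right; a bystander. Origin at the centre of its foot.
- label_roll: White label roll, 68 mm across, 32 mm high, at the left; a bystander. Origin at the centre of its underside.

How it is judged:
By the outcome, as a careful person would: the job done as asked, in the order asked, and still so for the second after the job is handed in, with the robot touching nothing.
It also fails if it takes over 64 s, if anything falls off the work surface, if the arm or the gripper's body presses on something with over 40 N, if the wrist force passes 120 N, or if a joint passes its speed limit or range.

## Working session

There is one attempt and no reset: what is moved stays moved. The work goes in short steps, Python scripts to look and compute and a shell command to move; the robot and the scene stay as the last step left them, time stands still between calls to the robot, and variables do not carry over. Pictures are saved under pics/ and viewed, at most 10 in all, crops included, and the job is handed in when it is done.

```bash
ls; mkdir -p pics
python3 - <<'E'
from station import arm, get_image
import cv2, pickle
import numpy as np
for n in ("top","side"):
    d=get_image(n); cv2.imwrite(f"pics/{n}0.png",d["color"][:,:,::-1]); pickle.dump(d,open(f"{n}0.pkl","wb"))
    print(n,d["camera_matrix"].tolist(),d["dist"],np.round(d["T"],3).tolist())
s=arm.state(); print(s["tool_pos"],np.round(s["tcp_rot"],3).tolist(),arm.tip_reach,s["time_s"])
E
```

```text
pics
station.py
steer.py
top [[438.3670926662701, 0.0, 331.5129137307528], [0.0, 438.3670926662701, 197.09096543263254], [0.0, 0.0, 1.0]] [-0.07967226  0.          0.          0.          0.        ] [[-0.014, -0.989, 0.147, 371.94], [-1.0, 0.016, 0.013, -123.503], [-0.015, -0.147, -0.989, 1397.954], [0.0, 0.0, 0.0, 1.0]]
side [[512.1314645727923, 0.0, 314.80698269891036], [0.0, 512.1314645727923, 188.5887748703924], [0.0, 0.0, 1.0]] [0.04854587 0.         0.         0.         0.        ] [[0.998, -0.053, 0.041, 487.257], [-0.063, -0.535, 0.843, -1473.717], [-0.023, -0.843, -0.537, 975.983], [0.0, 0.0, 0.0, 1.0]]
[150.03515793 606.13492924 213.90639202] [[-0.971, 0.24, -0.001], [0.24, 0.971, -0.002], [0.0, -0.002, -1.0]] 19.0 0.1
```

View pics/top0.png

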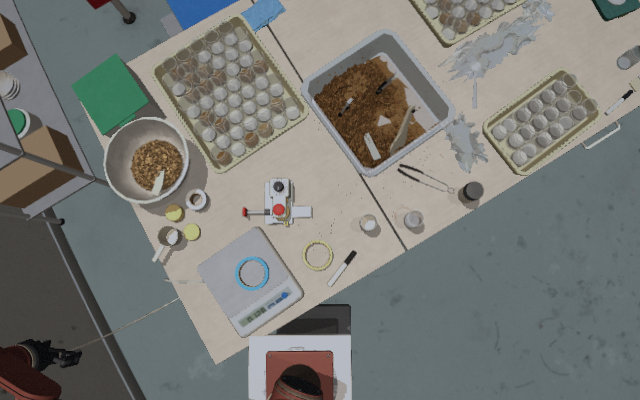

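View pics/side0.png

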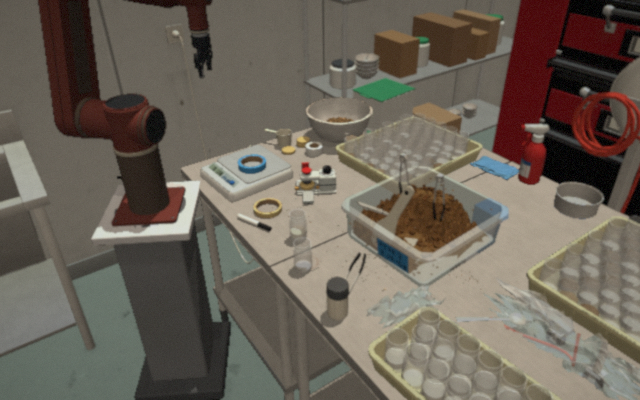

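The top view shows the dater at about (279,203), with the dial at (279,187), the red button at (279,210) and the ejector pad at (245,212). The outfeed runs right to about (312,212), the jars are at (369,224) and (414,219), and the shaker is at (472,191). I'll zoom in.

Run:
```python
import cv2,numpy as np
a=cv2.imread("pics/top0.png"); b=cv2.imread("pics/side0.png")
A=cv2.resize(a[170:240,235:325],None,fx=8.8,fy=8.5,interpolation=cv2.INTER_CUBIC)
cv2.imwrite("pics/z1.png",A[:595])
B1=cv2.resize(a[200:245,345:435],None,fx=6,fy=6,interpolation=cv2.INTER_CUBIC)
B2=cv2.resize(b[200:280,270:370],None,fx=4,fy=4,interpolation=cv2.INTER_CUBIC)
B3=cv2.resize(b[150:220,280:360],None,fx=4,fy=4,interpolation=cv2.INTER_CUBIC)
C=np.zeros((595,760,3),np.uint8); C[:270,:540]=B1; C[272:592,:400]=B2; C[272:552,405:725]=B3
cv2.imwrite("pics/z2.png",C)
```

```text
(no output)
```

View pics/z1.png

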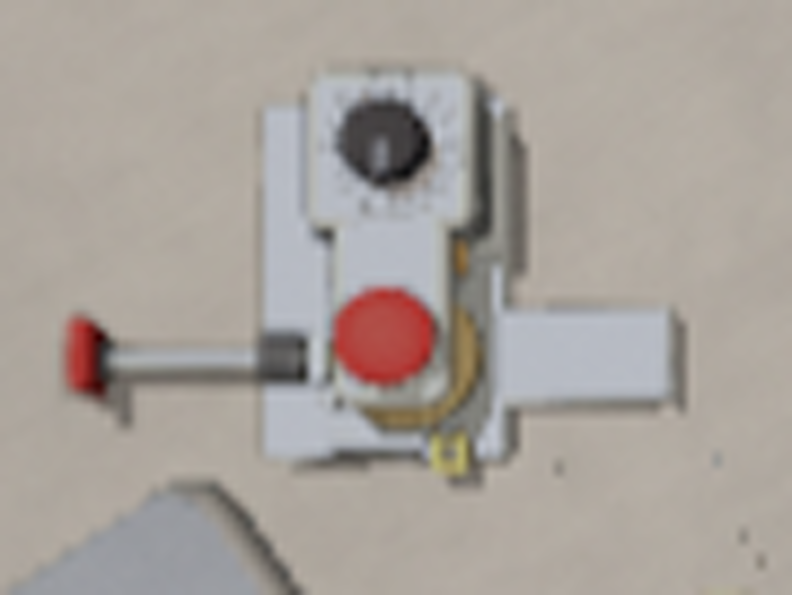

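View pics/z2.png

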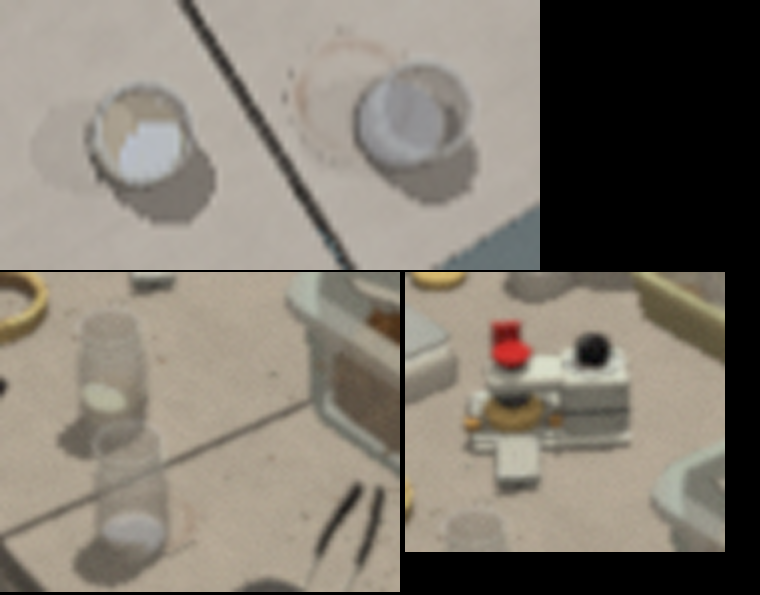

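The jar nearer the dater (top view at about (368,222)) shows the cream level at a third of its height in the side view. The farther one at about (414,219) shows only a foot disc, so it is the empty one. Now I'll measure.

```bash
cat > h.py <<'E'
import cv2,numpy as np,pickle
from scipy.optimize import least_squares
def load(n): return pickle.load(open(n+".pkl","rb"))
def onplane(d,uv,z):
    p=cv2.undistortPoints(np.array([[uv]],float),d["camera_matrix"],d["dist"])[0,0]
    r=d["T"][:3,:3]@np.array([p[0],p[1],1]); o=d["T"][:3,3]; return o+r*(z-o[2])/r[2]
def proj(d,P):
    Ti=np.linalg.inv(d["T"]); return cv2.projectPoints(np.array(P,float).reshape(-1,1,3),cv2.Rodrigues(Ti[:3,:3])[0],Ti[:3,3],d["camera_matrix"],d["dist"])[0][:,0]
def blob(d,mask_fn,box):
    x0,y0,x1,y1=box; c=d["color"][y0:y1,x0:x1].astype(int); m=mask_fn(c)
    n,l,s,ce=cv2.connectedComponentsWithStats(m.astype(np.uint8)); i=1+s[1:,4].argmax(); return ce[i]+[x0,y0],s[i]
E
python3 - <<'E'
from h import *
t,s=load("top0"),load("side0")
red=lambda c:(c[...,0]>c[...,1]*1.7)&(c[...,0]>90)
dark=lambda c:c.max(-1)<90
obs=[]
b=blob(t,red,(265,195,295,225)); print("btn",b[0],b[1][2:],onplane(t,b[0],82))
obs.append((t,b[0],(0,0,82)))
b=blob(t,red,(238,200,255,222)); print("pad",b[0],b[1][2:],onplane(t,b[0],44)); obs.append((t,b[0],(0,115,40)))
b=blob(t,dark,(268,177,290,197)); print("dial",b[0],b[1][2:],onplane(t,b[0],86)); obs.append((t,b[0],(71,0,84)))
b=blob(s,dark,(318,160,335,178)); print("dial s",b[0],b[1][2:]); obs.append((s,b[0],(71,0,79)))
g=lambda x,y,fx,fy,ox,oy:np.array([(x+.5)/fx-.5+ox,(y+.5)/fy-.5+oy])
T=lambda x,y:g(x,y,8.8,8.5,235,170)
obs+= [(t,T(672,312),(18,-96,17)),(t,T(672,401),(-18,-96,17)),(t,T(312,75),(101,30,66)),(t,T(476,75),(101,-30,66)),(t,T(265,455),(-38,55,10))]
obs.append((s,g(512-405,352-272,4,4,280,150),(0,0,84)))
def dm(p,q): c,n=np.cos(p[2]),np.sin(p[2]); return np.array([p[0]+c*q[0]-n*q[1],p[1]+n*q[0]+c*q[1],q[2]])
def f(p,w=1): return np.concatenate([proj(d,dm(p,q))[0]-uv for d,uv,q in obs])
r=least_squares(f,[550,0,0],loss="soft_l1"); print("dater",r.x,np.degrees(r.x[2])); print(np.round(r.fun.reshape(-1,2) if 0 else f(r.x).reshape(-1,2),2).tolist())
np.save("dater.npy",r.x)
for n,q in dict(dial=(71,0,88),stamp=(0,0,84),pad=(0,118,30),out=(0,-60.5,14)).items(): print(n,dm(r.x,q).round(1))
for n,(tu,su) in dict(filled=(g(140,135,6,6,345,200),g(110,328-272,4,4,270,200)),empty=(g(413,113,6,6,345,200),g(128,438-272,4,4,270,200))).items():
    print(n,onplane(t,tu,93).round(1),onplane(s,su,93).round(1))
E
```

```text
btn [278.15151515 209.08080808] [11 11 99] [533.49911463  55.95343532  82.        ]
pad [243.95652174 211.34782609] [ 3  8 23] [532.59397309 168.58891091  44.        ]
dial [278.44444444 186.23611111] [10 10 72] [603.08396573  54.82085874  86.        ]
dial s [326.5 169.5] [ 8  8 56]
dater [ 5.32641763e+02  5.52954422e+01 -5.67549074e-03] -0.32518166635250123
[[0.22, 0.28], [-0.26, -0.07], [0.07, -0.07], [0.0, -0.26], [0.36, -0.37], [0.37, 0.44], [-0.24, -0.64], [0.38, -0.86], [-0.55, 0.96], [-0.39, -0.63]]
dial [603.6  54.9  88. ]
stamp [532.6  55.3  84. ]
pad [533.3 173.3  30. ]
out [532.3  -5.2  14. ]
filled [ 489.  -214.1   93. ] [ 493.  -221.4   93. ]
empty [ 497.8 -350.4   93. ] [ 501.  -354.2   93. ]
```

```bash
cat > go.py <<'E'
import sys,numpy as np
from station import arm, get_image
from scipy.spatial.transform import Rotation as Ro
# usage: go.py x y z yaw_deg(of tool y axis, mod 180 as given): remaining move in tool axes
x,y,z,yaw=map(float,sys.argv[1:5]); s=arm.state(); R=np.array(s["tcp_rot"]); p=np.array(s["tool_pos"])
a=np.radians(yaw); Y=np.array([np.cos(a),np.sin(a),0]); Z=np.array([0,0,-1.]); G=np.c_[np.cross(Y,Z),Y,Z]
print("t",round(s["time_s"],2),"pos",p.round(1),"F",np.round(s["wrist_force"],1),"gap",round(s["finger_gap"],1),"q",np.round(s["joint_pos"],2))
print("d_tool",(R.T@(np.array([x,y,z])-p)).round(1),"rotvec",Ro.from_matrix(R.T@G).as_rotvec().round(3))
E
echo '{"motion":[[60, -44, -33, 3, 0, 0, 0], [60, -44, -33, 3, 0, 0, 0], [60, -44, -33, 3, 0, 0, 0], [60, -44, -33, 3, 0, 0, 0], [60, -44, -33, 3, 0, 0, 0], [60, -44, -33, 3, 0, 0, 0], [60, -44, -33, 3, 0, 0, 0], [60, -44, -33, 3, 0, 0, 0], [60, -44, -33, 3, 0, 0, 0], [60, -44, -33, 3, 0, 0, 0], [60, -44, -33, 3, 0, 0, 0], [60, -44, -33, 3, 0, 0, 0]]}' > m.json && python3 steer.py m.json
python3 go.py 603.6 54.9 130 90
```

```text
time_s: 1.6
tool_pos: [568.3, 93.8, 178.4]
tcp_rot: [[-0.971, 0.241, -0.0], [0.241, 0.971, 0.0], [0.001, 0.0, -1.0]]
wrist_force: [0.6, 1.4, 0.4]
finger_gap: 60.1
gripper_force: 0.0
t 1.6 pos [568.3  93.8 178.4] F [0.6 1.4 0.4] gap 60.1 q [ 0.03  0.13  1.7   0.    1.31 -1.3 ]
d_tool [-43.7 -29.2  48.4] rotvec [ 0.    -0.001 -0.243]
```

```bash
echo '{"motion":[[52, -22, -15, 24, 0, 0, 0], [52, -22, -14, 24, 0, 0, 0], [52, 0, 0, 0, 0, 0, -0.122], [52, 0, 0, 0, 0, 0, -0.121], [52, 0, 0, 0, 0, 0, 0]]}' > m.json && python3 steer.py m.json
python3 go.py 603.6 54.9 96 90
```

```text
time_s: 2.22
tool_pos: [602.9, 56.5, 130.2]
tcp_rot: [[-1.0, 0.001, -0.001], [0.001, 1.0, 0.0], [0.001, 0.0, -1.0]]
wrist_force: [-0.5, -0.3, -0.6]
finger_gap: 51.8
gripper_force: 0.0
t 2.23 pos [602.9  56.5 130.2] F [-0.5 -0.3 -0.6] gap 51.8 q [-0.04  0.25  1.66 -0.    1.24 -1.61]
d_tool [-0.7 -1.6 34.2] rotvec [ 0.    -0.001 -0.001]
```

```bash
echo '{"motion":[[52, -1, -1.5, 12, 0, 0, 0], [52, 0, 0, 12, 0, 0, 0], [52, 0, 0, 10, 0, 0, 0], [52, 0, 0, 0, 0, 0, 0], [20, 0, 0, 0, 0, 0, 0], [20, 0, 0, 0, 0, 0, 0], [20, 0, 0, 0, 0, 0, 0], [20, 0, 0, 0, 0, 0, 0]]}' > m.json && python3 steer.py m.json
python3 go.py 603.6 54.9 96 90
```

```text
time_s: 3.22
tool_pos: [604.5, 55.1, 97.2]
tcp_rot: [[-1.0, -0.0, 0.001], [-0.0, 1.0, -0.0], [-0.001, -0.0, -1.0]]
wrist_force: [-0.3, 0.4, -0.4]
finger_gap: 20.2
gripper_force: 0.0
t 3.23 pos [604.5  55.1  97.2] F [-0.3  0.4 -0.4] gap 20.2 q [-0.04  0.29  1.68  0.    1.18 -1.61]
d_tool [ 0.9 -0.2  1.2] rotvec [-0.     0.001  0.   ]
```

The fingers closed to 20 mm without touching anything, so I'll look.

```bash
cat > snap.py <<'E'
import sys,pickle,cv2,numpy as np
from station import arm, get_image
from h import *
# snap.py tag ; makes a zoomed montage: args: tx ty sx sy (centres), half size
tag=sys.argv[1]; tx,ty,sx,sy,h=map(int,sys.argv[2:7]); o=[]
for n,(x,y) in (("top",(tx,ty)),("side",(sx,sy))):
    d=get_image(n); pickle.dump(d,open(f"{n}{tag}.pkl","wb"))
    o.append(cv2.resize(d["color"][y-h:y+h,x-h:x+h,::-1],(398,398),interpolation=cv2.INTER_CUBIC))
cv2.imwrite(f"pics/m{tag}.png",np.hstack(o))
E
python3 snap.py 1 279 195 318 170 35
```

```text
(no output)
```

View pics/m1.png

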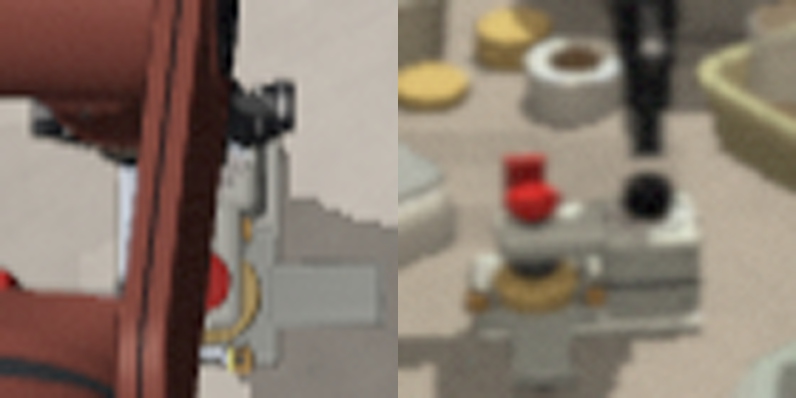

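The side view shows the fingertips ending at about (327,162), clearly above the dial, whose top is at about (327,167.6). I'll work out the tip height.

Run:
```python
from h import *
d=load("side1")
for y in (35,45,55):
  for z in (70,78,90,100,110): print(y,z,proj(d,[604.5,y,z])[0].round(1))
```

```text
35 70 [327.3 174.4]
35 78 [327.2 172.4]
35 90 [327.2 169.4]
35 100 [327.2 166.8]
35 110 [327.1 164.3]
45 70 [327.  172.9]
45 78 [327.  170.9]
45 90 [327.  167.9]
45 100 [326.9 165.4]
45 110 [326.9 162.8]
55 70 [326.8 171.5]
55 78 [326.7 169.5]
55 90 [326.7 166.5]
55 100 [326.7 163.9]
55 110 [326.7 161.4]
```

Run:
```python
from h import *
d=load("side0"); print([ (z,proj(d,[150,606,z])[0].round(1).tolist()) for z in (195,208,215,235)])
g=d["color"].max(-1); print([(r,np.where(g[r,185:225]<60)[0]+185) for r in range(58,82,2)])
g=load("side1")["color"].max(-1)
print(g[150:182,318:336])
```

```text
[(195, [207.7, 84.8]), (208, [207.3, 81.9]), (215, [207.1, 80.2]), (235, [206.4, 75.6])]
[(58, array([194, 195, 196, 197, 198, 199, 200, 201, 202, 203, 204, 205, 206,
       207, 208, 209, 210, 211])), (60, array([194, 195, 196, 197, 198, 199, 200, 201, 202, 203, 204, 205, 206,
       207, 208, 209, 210])), (62, array([194, 195, 196, 197, 198, 199, 200, 201, 202, 203, 204, 206, 207,
       208, 209, 210])), (64, array([195, 196, 197, 198, 199, 200, 201, 202, 203, 206, 207, 208, 209,
       210])), (66, array([195, 196, 197, 198, 199, 200, 201, 202, 207, 208, 209, 210])), (68, array([197, 198, 199, 200, 201, 202, 207, 208, 209, 210, 211])), (70, array([198, 199, 200, 201])), (72, array([199, 200, 201, 202])), (74, array([199, 200, 201, 202])), (76, array([200, 201, 202])), (78, array([], dtype=int64)), (80, array([], dtype=int64))]
[[127 123 119 111  82  46  25  19  21  24  22  24  47  86 101 109 107 108]
 [124 116 117 108  79  51  28  22  28  25  18  28  48  85 105 105 109 110]
 [122 119 115 105  79  47  23  30  30  30  27  32  52  86 103 111 111 110]
 [119 119 116 107  91  58  33  2
[... 1443 characters left out ...]
110 176 209 215 207 195]
 [136 121 129 127 118 100  78  71  66  61  72  99 147 191 204 211 205 183]
 [142 134 137 136 125 119 114 121 119 122 134 154 181 193 194 206 210 187]
 [148 140 138 139 138 136 136 138 143 161 179 183 191 191 205 219 215 196]
 [150 143 141 145 147 148 141 140 148 170 190 199 206 208 210 215 212 196]
 [133 133 142 148 149 144 142 140 145 165 179 184 187 184 180 178 174 168]
 [116 119 130 134 136 134 132 128 131 139 143 141 142 139 134 130 132 136]
 [111 108 111 116 117 120 120 120 118 120 121 118 121 117 113 108 108 123]
 [132 107 109 108 110 113 115 116 118 116 116 112 114 114 112 109 110 126]
 [143 107 106 113 113 112 117 115 113 111 114 117 115 113 116 110 115 125]]
```

By projection the tips sit near z 110, though the spec puts them at about 78. I'll open, go down to TCP z 88 (safe under either reading) and try the grip again.

```bash
echo '{"motion":[[50, 0, 0, 0, 0, 0, 0], [50, 0, 0, 0, 0, 0, 0], [50, 1, 0, 4, 0, 0, 0], [50, 0, 0, 4, 0, 0, 0], [50, 0, 0, 0, 0, 0, 0], [20, 0, 0, 0, 0, 0, 0], [20, 0, 0, 0, 0, 0, 0], [20, 0, 0, 0, 0, 0, 0], [20, 0, 0, 0, 0, 0, 0]]}' > m.json && python3 steer.py m.json
python3 go.py 603.6 54.9 96 90
```

```text
time_s: 4.45
tool_pos: [603.4, 55.1, 89.0]
tcp_rot: [[-1.0, -0.0, 0.0], [-0.0, 1.0, 0.0], [-0.0, 0.0, -1.0]]
wrist_force: [0.5, -0.1, -0.9]
finger_gap: 20.4
gripper_force: 0.0
t 4.45 pos [603.4  55.1  89. ] F [ 0.5 -0.1 -0.9] gap 20.4 q [-0.04  0.29  1.69  0.    1.16 -1.61]
d_tool [-0.2 -0.2 -7. ] rotvec [0. 0. 0.]
```

```bash
echo '{"motion":[[50, 0, 0, 0, 0, 0, 0], [50, 0, 0, 0, 0, 0, 0], [50, 0, 0, 3, 0, 0, 0], [50, 0, 0, 3, 0, 0, 0], [50, 0, 0, 3, 0, 0, 0], [50, 0, 0, 0, 0, 0, 0]]}' > m.json && python3 steer.py m.json; python3 snap.py 2 279 195 318 170 35
python3 - <<'E'
from h import *
d=load("side2"); print(d["color"].max(-1)[152:174,318:336]); print([(z,proj(d,[603.5,38,z])[0].round(1).tolist()) for z in (60,80,95)])
E
```

```text
time_s: 5.2
tool_pos: [602.9, 55.1, 79.4]
tcp_rot: [[-1.0, -0.0, -0.001], [-0.0, 1.0, 0.0], [0.001, 0.0, -1.0]]
wrist_force: [0.9, 1.4, -0.1]
finger_gap: 49.9
gripper_force: 0.0
[[124 120 111  91  61  30  16  27  24  27  22  24  50  86 105 110 109 111]
 [120 115 113 104  72  32  20  24  11  25  24  29  54  92 107 111 113 112]
 [118 118 127 126  89  45  27  19  19  23  21  23  65 104 123 127 130 130]
 [125 138 154 153 114  56  16  20  23  15  26  27  80 135 160 167 168 170]
 [154 167 175 171 121  57  23  25  22  25  24  28  82 147 175 181 185 187]
 [173 182 182 173 122  52  22  23  30  28  27  26  81 145 178 184 185 187]
 [178 182 184 171 121  57  28  26  26  32  29  36  79 147 177 184 181 187]
 [178 179 177 166 125  59  30  25  21  31  32  52  99 153 176 181 182 183]
 [175 175 172 162 131  91  55  30  26  22  40  85 130 165 176 181 181 183]
 [170 170 169 167 152 118  79  42  26  21  50 101 143 166 171 180 185 183]
 [166 170 166 164 159 127  86  44  19  27  50 106 145 164 168 179 183 182]
 [169 166 166 165 159 129  86  45  23  31  50 103 148 165 174 177 183 183]
 [167 165 166 167 157 130  85  49  22  26  56 105 143 165 174 180 181 185]
 [165 164 166 165 157 126  82  47  29  28  48  98 137 162 173 180 184 184]
 [166 165 166 160 144 107  73  42  26  34  41  79 114 153 174 179 184 184]
 [167 168 168 158 126  91  67  54  43  42  53  63  87 135 167 177 180 182]
 [167 164 162 152 118  79  64  67  66  66  63  54  66 117 162 177 177 183]
 [161 154 146 135  96  56  43  47  43  45  43  35  55 117 176 196 186 184]
 [139 137 133 117  81  40  24  19  15  18  16  27  60 122 179 198 196 189]
 [137 136 133 114  83  49  26   8  10   9   8  25  79 150 188 201 200 192]
 [137 124 123 121 101  72  41  27  16  20  28  48 108 179 212 214 207 195]
 [140 122 127 125 114 100  81  72  62  60  66 100 150 195 204 214 204 185]]
[(60, [326.9, 176.5]), (80, [326.9, 171.5]), (95, [326.8, 167.7])]
```

View pics/m2.png

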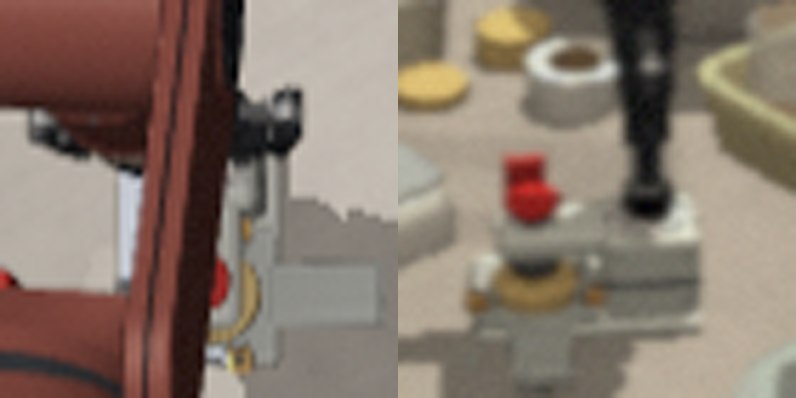

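The tips are at about z 92, just above the knob (top view: gripper near (290,182)), so they sit roughly 13 mm above the reported TCP. I'll go down in small steps, watching the force.

```bash
echo '{"motion":[[50, -0.5, 0, 4, 0, 0, 0], [50, 0, 0, 4, 0, 0, 0], [50, 0, 0, 4, 0, 0, 0], [50, 0, 0, 0, 0, 0, 0]]}' > m.json && python3 steer.py m.json; echo '{"motion":[[20, 0, 0, 0, 0, 0, 0], [20, 0, 0, 0, 0, 0, 0], [20, 0, 0, 0, 0, 0, 0], [20, 0, 0, 0, 0, 0, 0]]}' > m.json && python3 steer.py m.json
```

```text
time_s: 5.8
tool_pos: [603.4, 55.1, 67.3]
tcp_rot: [[-1.0, -0.0, -0.001], [-0.0, 1.0, 0.0], [0.001, 0.0, -1.0]]
wrist_force: [-0.1, -0.2, -0.0]
finger_gap: 50.1
gripper_force: 0.0
time_s: 6.3
tool_pos: [604.0, 55.2, 68.4]
tcp_rot: [[-1.0, -0.0, 0.0], [-0.0, 1.0, 0.0], [-0.0, 0.0, -1.0]]
wrist_force: [-2.9, 0.2, 5.9]
finger_gap: 25.5
gripper_force: 59.0
```

```bash
echo '{"motion":[[50, 0, 0, 0, 0, 0, 0], [50, 0, 0, 0, 0, 0, 0], [50, 0, 0, 3, 0, 0, 0], [50, 0, 0, 3, 0, 0, 0], [50, 0, 0, 0, 0, 0, 0]]}' > m.json && python3 steer.py m.json; echo '{"motion":[[20, 0, 0, 0, 0, 0, 0], [20, 0, 0, 0, 0, 0, 0], [20, 0, 0, 0, 0, 0, 0], [20, 0, 0, 0, 0, 0, 0]]}' > m.json && python3 steer.py m.json; python3 go.py 603.6 54.9 60 90
```

```text
time_s: 6.92
tool_pos: [603.4, 55.1, 61.3]
tcp_rot: [[-1.0, -0.0, -0.001], [-0.0, 1.0, 0.0], [0.001, 0.0, -1.0]]
wrist_force: [1.3, -0.7, -0.5]
finger_gap: 49.5
gripper_force: 0.0
time_s: 7.42
tool_pos: [603.9, 55.2, 62.3]
tcp_rot: [[-1.0, -0.0, 0.0], [-0.0, 1.0, 0.0], [-0.0, 0.0, -1.0]]
wrist_force: [-1.7, 0.7, 3.5]
finger_gap: 26.9
gripper_force: 59.0
t 7.42 pos [603.9  55.2  62.3] F [-1.7  0.7  3.5] gap 26.9 q [-0.04  0.33  1.7   0.    1.11 -1.61]
d_tool [ 0.3 -0.3  2.3] rotvec [0. 0. 0.]
```

Gripped at 59 N. Turning three clicks clockwise, which is + about tool z.

```bash
echo '{"motion":[[20, 0, 0, 0, 0, 0, 0.15], [20, 0, 0, 0, 0, 0, 0.15], [20, 0, 0, 0, 0, 0, 0.15], [20, 0, 0, 0, 0, 0, 0.15], [20, 0, 0, 0, 0, 0, 0.15], [20, 0, 0, 0, 0, 0, 0.15], [20, 0, 0, 0, 0, 0, 0.15], [20, 0, 0, 0, 0, 0, 0.13], [20, 0, 0, 0, 0, 0, 0], [20, 0, 0, 0, 0, 0, 0]]}' > m.json && python3 steer.py m.json; python3 go.py 603.6 54.9 60 90; python3 -c "
from station import arm, get_image; print(arm.state()['torque'])"
```

```text
time_s: 8.68
tool_pos: [605.2, 57.1, 62.3]
tcp_rot: [[-0.381, 0.925, 0.003], [0.925, 0.381, 0.003], [0.001, 0.004, -1.0]]
wrist_force: [2.6, 7.1, 0.5]
finger_gap: 27.1
gripper_force: 59.1
t 8.68 pos [605.2  57.1  62.3] F [2.6 7.1 0.5] gap 27.1 q [-0.04  0.33  1.7   0.    1.11 -0.43]
d_tool [-1.4 -2.3  2.3] rotvec [ 5.00e-03  1.00e-03 -1.18e+00]
[ 1.24422711 -0.51618907 -0.00551484]
```

```bash
echo '{"motion":[[50, 0, 0, 0, 0, 0, 0], [50, 0, 0, 0, 0, 0, 0], [50, 0, 0, 0, 0, 0, 0], [50, 0, 0, -25, 0, 0, 0], [0, 0, 0, -25, 0, 0, 0], [0, 0, 0, -10, 0, 0, 0], [0, 0, 0, 0, 0, 0, 0]]}' > m.json && python3 steer.py m.json; python3 go.py 532.6 55.3 100 22.5
```

```text
time_s: 9.55
tool_pos: [604.3, 54.9, 122.5]
tcp_rot: [[-0.381, 0.925, 0.001], [0.925, 0.381, -0.0], [-0.001, 0.001, -1.0]]
wrist_force: [0.4, -0.1, 0.3]
finger_gap: 0.2
gripper_force: 0.0
t 9.55 pos [604.3  54.9 122.5] F [ 0.4 -0.1  0.3] gap 0.2 q [-0.04  0.26  1.66 -0.    1.22 -0.43]
d_tool [ 27.7 -66.2  22.4] rotvec [ 0.001  0.001 -0.002]
```

I'll move aside so the top camera can check the dial before stamping.

```bash
echo '{"motion":[[0, 42, 2, 0, 0, 0, 0], [0, 42, 2, 0, 0, 0, 0], [0, 42, 2, 0, 0, 0, 0], [0, 42, 2, 0, 0, 0, 0], [0, 42, 2, 0, 0, 0, 0], [0, 0, 0, 0, 0, 0, 0]]}' > m.json && python3 steer.py m.json; python3 snap.py 3 279 195 318 170 35; python3 go.py 532.6 55.3 100 22.5
python3 - <<'E'
import cv2,numpy as np
from h import *
d=load("top3"); c=d["color"][178:196,269:289,::-1]; a=load("top0")["color"][178:196,269:289,::-1]
cv2.imwrite("pics/dial3.png",cv2.resize(np.hstack([a,c]),(800,360),interpolation=cv2.INTER_CUBIC))
E
```

```text
time_s: 10.3
tool_pos: [530.9, 255.2, 120.3]
tcp_rot: [[-0.385, 0.923, -0.003], [0.923, 0.385, -0.0], [0.001, -0.002, -1.0]]
wrist_force: [-0.4, -0.0, -0.3]
finger_gap: -0.0
gripper_force: 0.0
t 10.4 pos [532.3 252.9 120.7] F [ 0.2 -0.3  0.5] gap 0.2 q [ 0.31  0.22  1.71 -0.    1.21 -0.08]
d_tool [-182.7  -75.2   20.9] rotvec [-0.002  0.    -0.001]
```

View pics/dial3.png

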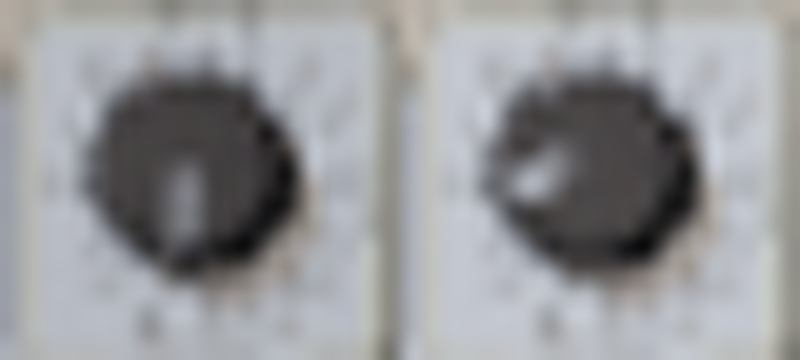

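The left crop (before) shows the pointer straight down. The right crop (after) shows it pointing left and about 17–22° below horizontal, so three clicks clockwise. Next, the stamp.

```bash
echo '{"motion":[[0, -37, -15, 2, 0, 0, 0], [0, -37, -15, 2, 0, 0, 0], [0, -37, -15, 2, 0, 0, 0], [0, -36, -15, 1, 0, 0, 0], [0, -36, -15, 1, 0, 0, 0], [0, 0, 0, 0, 0, 0, 0], [0, 0, 0, 0, 0, 0, 0]]}' > m.json && python3 steer.py m.json; python3 go.py 532.6 55.3 85 22.5
```

```text
time_s: 11.28
tool_pos: [533.3, 54.6, 113.6]
tcp_rot: [[-0.379, 0.925, -0.0], [0.925, 0.379, 0.0], [0.0, -0.0, -1.0]]
wrist_force: [0.1, -1.0, -0.2]
finger_gap: -0.2
gripper_force: 0.0
t 11.28 pos [533.3  54.6 113.6] F [ 0.1 -1.  -0.2] gap -0.2 q [-0.05  0.11  1.85  0.    1.18 -0.43]
d_tool [ 0.9 -0.4 28.6] rotvec [-0.    -0.    -0.004]
```

```bash
for i in 1; do echo '{"motion":[[0, 1, 0, 5, 0, 0, 0], [0, 0, 0, 5, 0, 0, 0], [0, 0, 0, 5, 0, 0, 0], [0, 0, 0, 0, 0, 0, 0]]}' > m.json && python3 steer.py m.json | egrep 'pos|wrist'; done; echo '{"motion":[[0, 0, 0, 5, 0, 0, 0], [0, 0, 0, 5, 0, 0, 0], [0, 0, 0, 5, 0, 0, 0], [0, 0, 0, 0, 0, 0, 0]]}' > m.json && python3 steer.py m.json | egrep 'pos|wrist'; echo '{"motion":[[0, 0, 0, 3, 0, 0, 0], [0, 0, 0, 3, 0, 0, 0], [0, 0, 0, 0, 0, 0, 0], [0, 0, 0, 0, 0, 0, 0]]}' > m.json && python3 steer.py m.json | egrep 'pos|wrist'
```

```text
tool_pos: [532.5, 56.6, 98.1]
wrist_force: [0.1, 0.1, 0.1]
tool_pos: [532.6, 56.2, 83.3]
wrist_force: [-0.2, -0.3, 0.6]
tool_pos: [533.1, 56.2, 78.0]
wrist_force: [-0.3, 0.4, 0.2]
```

```bash
echo '{"motion":[[0, 0, 0, 3, 0, 0, 0], [0, 0, 0, 3, 0, 0, 0], [0, 0, 0, 0, 0, 0, 0]]}' > m.json && python3 steer.py m.json | egrep 'pos|wrist'; echo '{"motion":[[0, 0, 0, 2, 0, 0, 0], [0, 0, 0, 2, 0, 0, 0], [0, 0, 0, 0, 0, 0, 0]]}' > m.json && python3 steer.py m.json | egrep 'pos|wrist'; echo '{"motion":[[0, 0, 0, 2, 0, 0, 0], [0, 0, 0, 0, 0, 0, 0]]}' > m.json && python3 steer.py m.json | egrep 'pos|wrist'
```

```text
tool_pos: [532.7, 56.2, 71.4]
wrist_force: [-0.6, -0.4, -0.7]
tool_pos: [533.0, 56.2, 67.8]
wrist_force: [0.4, -0.2, -0.0]
tool_pos: [533.2, 56.2, 66.0]
wrist_force: [0.0, -0.1, 2.6]
```

```bash
echo '{"motion":[[0, 0, 0, 2, 0, 0, 0], [0, 0, 0, 0, 0, 0, 0]]}' > m.json && python3 steer.py m.json | egrep 'pos|wrist'; echo '{"motion":[[0, 0, 0, 2, 0, 0, 0], [0, 0, 0, 0, 0, 0, 0]]}' > m.json && python3 steer.py m.json | egrep 'pos|wrist'; echo '{"motion":[[0, 0, 0, 1, 0, 0, 0], [0, 0, 0, 0, 0, 0, 0]]}' > m.json && python3 steer.py m.json | egrep 'pos|wrist'; echo '{"motion":[[0, 0, 0, 1, 0, 0, 0], [0, 0, 0, 0, 0, 0, 0]]}' > m.json && python3 steer.py m.json | egrep 'pos|wrist'
```

```text
tool_pos: [533.2, 56.2, 64.0]
wrist_force: [-0.1, 1.1, 2.4]
tool_pos: [533.2, 56.2, 62.1]
wrist_force: [-0.8, -0.8, 3.6]
tool_pos: [533.3, 56.2, 62.0]
wrist_force: [-4.1, -0.1, 11.9]
tool_pos: [533.4, 56.2, 62.0]
wrist_force: [-7.9, -1.3, 18.2]
```

```bash
echo '{"motion":[[0, 0, 0, 1, 0, 0, 0], [0, 0, 0, 0, 0, 0, 0], [0, 0, 0, 1, 0, 0, 0], [0, 0, 0, 0, 0, 0, 0], [0, 0, 0, 0, 0, 0, 0]]}' > m.json && python3 steer.py m.json | egrep 'pos|wrist'
```

```text
tool_pos: [533.5, 56.3, 61.9]
wrist_force: [-14.2, -0.2, 32.5]
```

Pressed with 32.5 N. Now I'll rise, turn to yaw 0 and go over to the ejector side.

```bash
echo '{"motion":[[0, 0, 0, -6, 0, 0, 0], [0, 0, 0, -24, 0, 0, 0], [0, 0, 0, -20, 0, 0, 0], [0, 0, 0, 0, 0, 0, 0.131], [0, 0, 0, 0, 0, 0, 0.131], [0, 0, 0, 0, 0, 0, 0.131], [0, 40, 0, 0, 0, 0, 0], [0, 40, 0, 0, 0, 0, 0], [0, 40, 0, 0, 0, 0, 0], [0, 36, 0, 0, 0, 0, 0], [0, 0, 0, 0, 0, 0, 0]]}' > m.json && python3 steer.py m.json; python3 go.py 533.3 212 10 0
```

```text
time_s: 16.77
tool_pos: [532.6, 214.3, 107.2]
tcp_rot: [[-0.001, 1.0, -0.001], [1.0, 0.001, 0.0], [0.0, -0.001, -1.0]]
wrist_force: [-0.5, 0.1, 1.0]
finger_gap: 0.3
gripper_force: 0.0
t 16.77 pos [532.6 214.3 107.2] F [-0.5  0.1  1. ] gap 0.3 q [0.24 0.2  1.76 0.   1.18 0.24]
d_tool [-2.3  0.8 97.2] rotvec [-0.001 -0.     0.001]
```

```bash
echo '{"motion":[[0, 0, 0, 30, 0, 0, 0], [0, 0, 0, 30, 0, 0, 0], [0, 0, 1, 20, 0, 0, 0], [0, 0, 0, 10, 0, 0, 0], [0, 0, 0, 6, 0, 0, 0], [0, 0, 0, 0, 0, 0, 0], [0, 0, 0, 0, 0, 0, 0]]}' > m.json && python3 steer.py m.json; python3 go.py 533.3 184.3 10 0;python3 snap.py 4 255 205 318 170 35
```

```text
time_s: 17.65
tool_pos: [535.1, 212.4, 12.8]
tcp_rot: [[0.002, 1.0, 0.002], [1.0, -0.002, 0.0], [0.0, 0.002, -1.0]]
wrist_force: [-1.3, 0.6, -0.1]
finger_gap: 0.1
gripper_force: 0.0
t 17.65 pos [535.1 212.4  12.8] F [-1.3  0.6 -0.1] gap 0.1 q [ 0.24  0.33  1.8  -0.    1.01  0.24]
d_tool [-28.1  -1.8   2.8] rotvec [ 0.002 -0.    -0.002]
```

View pics/m4.png

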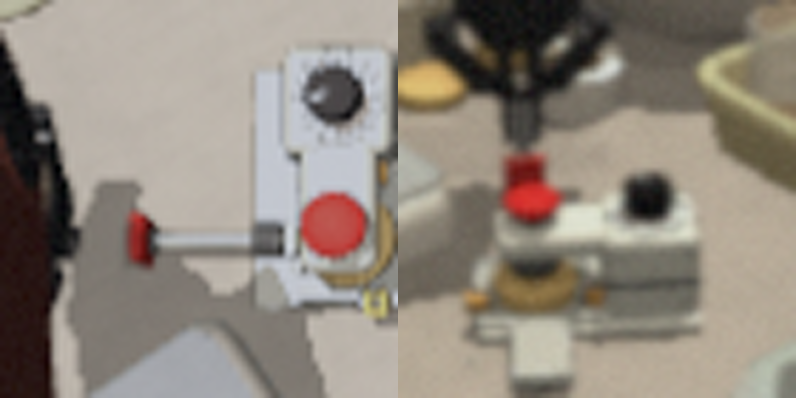

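The side view shows the fingertips just behind the red pad at about (326,161), at the expected height (tips near z 28). The dial still points at its new stop. Pushing now.

```bash
echo '{"motion":[[0, -10, -1.5, 4, 0, 0, 0], [0, -10, 0, 0, 0, 0, 0], [0, -5, 0, 0, 0, 0, 0], [0, -5, 0, 0, 0, 0, 0], [0, -5, 0, 0, 0, 0, 0], [0, -5, 0, 0, 0, 0, 0], [0, -5, 0, 0, 0, 0, 0], [0, -5, 0, 0, 0, 0, 0], [0, -5, 0, 0, 0, 0, 0]]}' > m.json && python3 steer.py m.json | egrep 'pos|wrist'; echo '{"motion":[[0, -5, 0, 0, 0, 0, 0], [0, -5, 0, 0, 0, 0, 0], [0, -5, 0, 0, 0, 0, 0], [0, -5, 0, 0, 0, 0, 0], [0, 0, 0, 0, 0, 0, 0]]}' > m.json && python3 steer.py m.json|egrep 'pos|wrist|time'
```

```text
tool_pos: [532.9, 156.9, 8.0]
wrist_force: [0.4, 3.0, -1.1]
time_s: 19.5
tool_pos: [532.9, 136.9, 8.0]
wrist_force: [1.8, 4.2, -0.6]
```

```bash
echo '{"motion":[[0, -4, 0, 0, 0, 0, 0], [0, -4, 0, 0, 0, 0, 0], [0, -2, 0, 0, 0, 0, 0], [0, 0, 0, 0, 0, 0, 0]]}' > m.json && python3 steer.py m.json|egrep 'pos|wrist|time';  echo '{"motion":[[0, -2, 0, 0, 0, 0, 0], [0, -2, 0, 0, 0, 0, 0], [0, 0, 0, 0, 0, 0, 0]]}' > m.json && python3 steer.py m.json|egrep 'pos|wrist|time'
```

```text
time_s: 20.0
tool_pos: [532.9, 127.2, 8.0]
wrist_force: [3.6, 4.1, -1.2]
time_s: 20.38
tool_pos: [532.9, 123.3, 8.0]
wrist_force: [2.4, 4.0, -1.9]
```

```bash
echo '{"motion":[[0, -2, 0, 0, 0, 0, 0], [0, -2, 0, 0, 0, 0, 0], [0, 0, 0, 0, 0, 0, 0]]}' > m.json && python3 steer.py m.json|egrep 'pos|wrist|time'
```

```text
time_s: 20.75
tool_pos: [532.9, 121.8, 8.1]
wrist_force: [4.2, 13.6, -2.0]
```

The stop was reached at y≈121.8, as predicted. I'll retract, rise and look at the lid.

```bash
echo '{"motion":[[0, -1, 0, 0, 0, 0, 0], [0, 0, 0, 0, 0, 0, 0], [0, 10, 0, 0, 0, 0, 0], [0, 25, 0, 0, 0, 0, 0], [0, 35, 0, 0, 0, 0, 0], [0, 20, 0, -20, 0, 0, 0], [0, 0, 0, -50, 0, 0, 0], [80, 0, 0, -40, 0, 0, 0], [80, 0, 0, 0, 0, 0, 0]]}' > m.json && python3 steer.py m.json|egrep 'pos|wrist|time'; python3 snap.py 5 285 210 318 172 40
python3 go.py 532.3 -8 100 0
```

```text
time_s: 21.88
tool_pos: [535.2, 208.2, 122.0]
wrist_force: [-0.2, 0.4, -0.3]
t 21.98 pos [532.4 207.6 117.7] F [-0.1 -0.4 -0.2] gap 50.7 q [ 0.23  0.18  1.76 -0.    1.2   0.24]
d_tool [-215.6    0.4   18. ] rotvec [-0.001  0.001 -0.002]
```

View pics/m5.png

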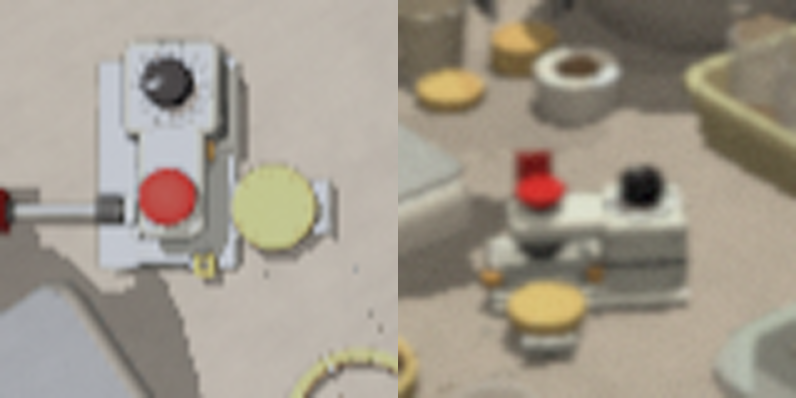

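The lid lies on the tongue (top view about (300,212)) and the stamp is up. I'll measure the lid and the jar mouth.

Run:
```python
from h import *
from scipy.ndimage import map_coordinates
t,s=load("top5"),load("side5")
gold=lambda c:(c[...,0]>c[...,2]*1.25)&(c[...,1]>c[...,2]*1.15)&(c[...,0]>120)
b=blob(t,gold,(288,198,314,226)); print("lid top",b[0],b[1][2:],onplane(t,b[0],25).round(1))
p=np.load("dater.npy")
a=np.linspace(0,2*np.pi,73)[:-1]
def score(d,G,x,y,z,r):
    P=np.c_[x+r*np.cos(a),y+r*np.sin(a),np.full(72,z)]; uv=proj(d,P); return map_coordinates(G,[uv[:,1],uv[:,0]],order=1).mean()
def G(d):
    g=cv2.GaussianBlur(cv2.cvtColor(d["color"],cv2.COLOR_RGB2GRAY).astype(np.float32),(0,0),.7)
    return np.hypot(cv2.Sobel(g,5,1,0),cv2.Sobel(g,5,0,1))
gt,gs=G(t),G(s)
for name,(x0,y0) in dict(filled=(490,-216),empty=(499,-352)).items():
  for nm,cams in (("top",[(t,gt)]),("side",[(s,gs)]),("both",[(t,gt),(s,gs)])):
    best=max((sum(score(d,g,x0+i,y0+j,93,r) for d,g in cams),x0+i,y0+j,r) for i in range(-9,10,1) for j in range(-9,10,1) for r in (22,24,26,27))
    print(name,nm,best)
```

```text
lid top [299.64655172 211.26724138] [ 17  18 232] [532.5  -4.4  25. ]
filled top (np.float32(129.43541), 490, -216, 24)
filled side (np.float32(41.89436), 493, -223, 22)
filled both (np.float32(154.25925), 490, -216, 24)
empty top (np.float32(95.796906), 498, -351, 26)
empty side (np.float32(80.61049), 490, -343, 26)
empty both (np.float32(159.2015), 490, -343, 24)
```

```bash
echo '{"motion":[[70, -43, 0, 0, 0, 0, 0], [70, -43, 0, 0, 0, 0, 0], [70, -43, 0, 0, 0, 0, 0], [70, -43, 0, 0, 0, 0, 0], [70, -43, 0, 0, 0, 0, 0], [70, 0, 0, 0, 0, 0, 0], [70, 0, 0, 35, 0, 0, 0], [70, 0, 0, 35, 0, 0, 0], [70, 0, 0, 0, 0, 0, 0], [70, 0, 0, 0, 0, 0, 0]]}' > m.json && python3 steer.py m.json|egrep 'pos|wrist|time'; python3 go.py 532.5 -9 -4 0
```

```text
time_s: 23.22
tool_pos: [532.4, -6.3, 48.2]
wrist_force: [-0.3, -0.4, 0.5]
t 23.23 pos [532.4  -6.3  48.2] F [-0.3 -0.4  0.5] gap 69.8 q [-0.16  0.19  1.9  -0.    1.05 -0.16]
d_tool [-2.7  0.1 52.2] rotvec [-0.001 -0.    -0.001]
```

```bash
echo '{"motion":[[68, -2.5, 0, 20, 0, 0, 0], [68, 0, 0, 15, 0, 0, 0], [68, 0, 0, 0, 0, 0, 0]]}' > m.json && python3 steer.py m.json|egrep 'pos|wrist|time'; echo '{"motion":[[68, 0, 0, 6, 0, 0, 0], [68, 0, 0, 6, 0, 0, 0], [68, 0, 0, 5, 0, 0, 0], [68, 0, 0, 0, 0, 0, 0]]}' > m.json && python3 steer.py m.json|egrep 'pos|wrist|time'
```

```text
time_s: 23.6
tool_pos: [531.7, -9.0, 12.4]
wrist_force: [-0.7, 0.1, -0.7]
time_s: 24.1
tool_pos: [532.0, -9.2, -4.6]
wrist_force: [-0.1, -0.1, 0.1]
```

```bash
echo '{"motion":[[45, 0, 0, 0, 0, 0, 0], [45, 0, 0, 0, 0, 0, 0], [45, 0, 0, 0, 0, 0, 0], [45, 0, 0, 0, 0, 0, 0]]}' > m.json && python3 steer.py m.json; python3 snap.py 6 300 205 322 178 35; python3 go.py 532.5 -9 -4 0
```

```text
time_s: 24.6
tool_pos: [533.2, -9.4, -3.2]
tcp_rot: [[0.002, 1.0, 0.001], [1.0, -0.002, -0.0], [-0.0, 0.001, -1.0]]
wrist_force: [-0.8, -0.6, 6.5]
finger_gap: 50.3
gripper_force: 62.5
t 24.7 pos [533.2  -9.4  -3.2] F [-0.  -0.1  6.5] gap 50.5 q [-0.17  0.27  1.92  0.    0.95 -0.16]
d_tool [ 0.4 -0.7  0.8] rotvec [ 0.001  0.    -0.002]
```

View pics/m6.png

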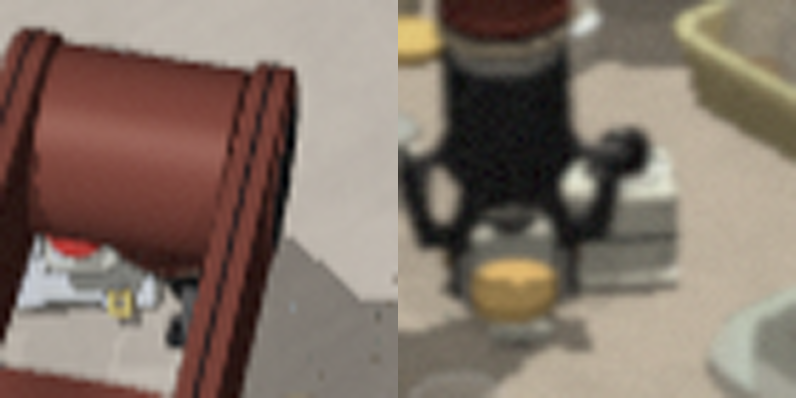

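The lid is held between the fingers (side view about (320,180), 62 N). Lifting, then carrying it toward the cream jar.

```bash
echo '{"motion":[[45, 0, 0, -5, 0, 0, 0], [45, 0, 0, -15, 0, 0, 0], [45, 0, 0, -25, 0, 0, 0], [45, 0, 0, -30, 0, 0, 0], [45, 0, 0, -30, 0, 0, 0], [45, 0, 0, -15, 0, 0, 0], [45, 0, 0, 0, 0, 0, 0]]}' > m.json && python3 steer.py m.json|egrep 'pos|wrist|time|gap'; python3 go.py 490 -221 112 0
```

```text
time_s: 25.58
tool_pos: [533.4, -9.4, 117.3]
wrist_force: [0.0, 0.4, 0.2]
finger_gap: 50.1
t 25.57 pos [533.4  -9.4 117.3] F [0.  0.4 0.2] gap 50.1 q [-0.17  0.09  1.86  0.    1.18 -0.16]
d_tool [-211.7  -43.     5.3] rotvec [ 0.003  0.    -0.002]
```

```bash
echo '{"motion":[[45, -20, -4, 0, 0, 0, 0], [45, -38, -8, 0, 0, 0, 0], [45, -38, -8, 0, 0, 0, 0], [45, -38, -8, 0, 0, 0, 0], [45, -38, -8, 0, 0, 0, 0], [45, -25, -5, 0, 0, 0, 0], [45, -14.5, -2, 0, 0, 0, 0], [45, 0, 0, 0, 0, 0, 0], [45, 0, 0, 0, 0, 0, 0]]}' > m.json && python3 steer.py m.json|egrep 'pos|wrist|time|gap'; python3 snap.py 7 365 215 300 215 40; python3 go.py 490 -221 75.8 0
```

```text
time_s: 26.7
tool_pos: [488.9, -219.7, 115.4]
wrist_force: [-0.9, -0.5, -0.3]
finger_gap: 50.5
t 26.8 pos [ 489.1 -219.7  115.7] F [ 0.1 -0.   0. ] gap 50.4 q [-0.57  0.1   1.85  0.    1.19 -0.57]
d_tool [-1.4  0.9 39.9] rotvec [-0.    -0.    -0.001]
```

View pics/m7.png

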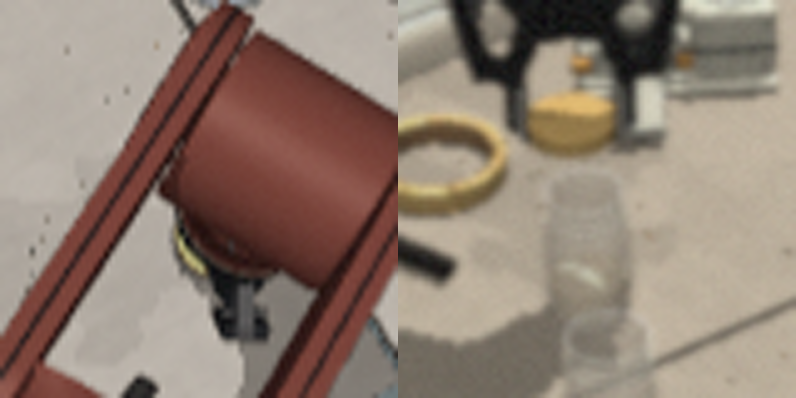

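The side view shows the lid over the jar: lid centre at about column 295, jar at about 298. I'll check this against the projection.

Run:
```python
from h import *
s=load("side7"); t5=load("top5")
g=lambda x,y:((x-398+.5)*80/398-.5+260,(y+.5)*80/398-.5+175)
print("lid c seen",g(571,121),"pred",proj(s,[489.1,-214.8,140]))
print("jar seen L/R at mid", g(546,250),g(632,250),"pred",proj(s,[[490-27,-216,45],[490+27,-216,45],[490,-216,93]]))
gold=lambda c:(c[...,0]>c[...,2]*1.5)&(c[...,0]>120)
print(blob(s,gold,(284,190,306,210)))
# lid/ring: check in previous side5 view of the lid, known at (532.5,-4.4,20)
s5=load("side5"); print(blob(s5,gold,(300,186,325,203))[0],proj(s5,[532.5,-4.4,21]))
# jar column profile, side, reference bg: horizontal gradient
gr=cv2.cvtColor(s5["color"],cv2.COLOR_RGB2GRAY).astype(int)
for r in (214,216,218,220,222,224,226,228,230,232): print(r,gr[r,284:316])
```

```text
lid c seen (294.3743718592965, 198.92211055276383) pred [[295.05969719 199.37995306]]
jar seen L/R at mid (289.3492462311558, 224.85175879396985) (306.6356783919598, 224.85175879396985) pred [[287.85239076 226.04568998]
 [305.57661811 225.04838097]
 [296.05412381 212.64423789]]
(array([294.30588235, 199.07647059]), array([  2,   3,  18,  14, 170], dtype=int32))
[307.49193548 193.04032258] [[307.38063889 193.6641356 ]]
214 [166 162 164 165 170 171 159 144 142 144 147 146 152 148 148 146 147 149
 151 148 165 173 173 173 171 172 173 172 170 167 168 167]
216 [166 167 165 161 151 152 154 148 148 147 147 148 149 152 150 147 149 150
 150 149 149 162 171 169 158 163 174 172 173 171 169 164]
218 [165 173 170 167 167 164 155 145 145 145 150 154 152 154 152 154 152 150
 147 146 152 160 164 167 169 170 168 171 172 169 169 165]
220 [168 170 170 167 164 153 146 146 146 147 151 149 149 153 152 153 152 151
 150 148 145 148 157 165 165 162 164 167 169 167 169 170]
222 [167 171 170 170 162 148 137 139 141 145 149 153 154 149 152 151 151 149
 151 147 145 143 155 165 165 158 152 159 169 170 168 170]
224 [171 171 168 169 160 148 139 141 143 145 146 148 150 151 151 150 155 151
 149 146 140 139 150 164 170 170 172 170 169 169 170 170]
226 [170 169 169 167 161 146 137 135 140 144 148 150 149 150 150 148 150 146
 146 141 134 134 146 162 171 171 171 170 170 170 167 169]
228 [168 169 169 167 163 153 147 156 165 172 173 169 160 151 151 150 143 141
 137 133 129 137 150 162 170 172 171 172 169 171 170 170]
230 [167 167 168 167 165 157 159 169 174 176 179 180 178 179 178 169 154 139
 128 127 127 129 137 155 166 170 167 172 171 174 170 170]
232 [168 168 165 166 164 151 140 148 167 175 178 179 179 181 181 180 170 151
 132 127 116 107 126 152 171 170 169 169 165 166 163 169]
```

Run:
```python
from h import *
from scipy.optimize import minimize
from scipy.ndimage import map_coordinates
s=load("side7"); s5=load("side5"); t5=load("top5")
c=s["color"].astype(int)
for r in range(194,206,2): print(r,(c[r,280:310,0]-c[r,280:310,2]))
a=np.linspace(0,2*np.pi,145)[:-1]
g=cv2.GaussianBlur(cv2.cvtColor(t5["color"],cv2.COLOR_RGB2GRAY).astype(np.float32),(0,0),.8)
G=np.hypot(cv2.Sobel(g,5,1,0),cv2.Sobel(g,5,0,1))
def sc(p):
    uv=proj(t5,np.c_[p[0]+p[2]*np.cos(a),p[1]+p[2]*np.sin(a),np.full(144,93)]); return -map_coordinates(G,[uv[:,1],uv[:,0]],order=1).mean()
for x0 in ([490,-216,24],[491,-218,23],[488,-214,25],[493,-216,25]):
    r=minimize(sc,x0,method="Nelder-Mead",options=dict(initial_simplex=np.array([x0,np.add(x0,[2,0,0]),np.add(x0,[0,2,0]),np.add(x0,[0,0,2])]))); print("rim",r.x.round(2),r.fun)
# foot circle of the jars in top
```

```text
194 [ 26  18  10   6   7  14  28  33  46  63  75  84  88  92 100 102 101  98
  86  73  58  40  27  14  12   4   6   8  18  20]
196 [ 27  21   9   3   7  19  47  74  94 102 104 107 110 109 110 109 110 109
 111 109 108 102  86  57  20   5   4  11  17  21]
198 [29 21 10  5  7 17 52 64 66 68 68 72 76 78 79 82 84 84 85 87 86 76 68 40
 18  6  4  8 17 21]
200 [38 25 16  8  9 22 54 71 74 73 74 73 73 74 73 73 72 74 74 73 73 72 64 39
 16  7  5  9 16 19]
202 [68 45 34 24 18 14 35 56 67 71 74 74 77 73 74 73 74 73 72 69 64 59 49 29
 14 11 10  9 11 10]
204 [85 70 43 33 29 28 34 40 49 56 58 64 66 66 65 63 63 60 58 56 51 39 31 23
 20 15 15 17 18 19]
rim [ 490.13 -215.91   24.23] -120.87498474121094
rim [ 490.14 -215.91   24.23] -120.87505340576172
rim [ 490.13 -215.91   24.23] -120.87503051757812
rim [ 490.13 -215.91   24.23] -120.87505340576172
```

Side and top estimates of the jar's x differ by about 3 mm. I'll lower to just above the mouth at the mean and measure again from close by.

```bash
echo '{"motion":[[45, -1.3, 3, 10, 0, 0, 0], [45, 0, 0, 10, 0, 0, 0], [45, 0, 0, 8, 0, 0, 0], [45, 0, 0, 5, 0, 0, 0], [45, 0, 0, 0, 0, 0, 0], [45, 0, 0, 0, 0, 0, 0]]}' > m.json && python3 steer.py m.json|egrep 'pos|wrist|time|gap'; python3 snap.py 8 365 215 300 215 25
python3 - <<'E'
from h import *
s=load("side8"); c=s["color"].astype(int); from station import arm, get_image
p=arm.state()["tool_pos"]; print(p)
for r in range(200,222,2): print(r,(c[r,282:314,0]-c[r,282:314,2]))
gr=cv2.cvtColor(s["color"],cv2.COLOR_RGB2GRAY).astype(int)
for r in range(220,232,2): print(r,gr[r,284:314])
for z in (98,104,110): print(proj(s,[p[0],p[1]+4.9,z]))
print(proj(s,[[490,-216,93],[492,-216,93],[492,-216,50]]))
E
```

```text
time_s: 27.55
tool_pos: [492.2, -222.2, 83.2]
wrist_force: [-0.7, 0.1, -0.5]
finger_gap: 50.2
[ 492.265978   -222.20876097   83.34725706]
200 [ 0  4  2  0  9 19 26 31 30 31 31 30 28 29 29 28 31 33 30 28 22 17 10  6
  2  2  2  6 13 16 15 18]
202 [25 11  4  5  7 18 25 29 32 32 38 43 43 48 47 47 46 45 42 35 25 17 10  6
  9  5  4  7  8 12 14 19]
204 [ 41  22   5   8   9  20  32  51  67  87  99 101 106 109 107 107 107 105
 103  98  87  67  40  16   9   6   5  12  18  21  22  25]
206 [ 41  23   9   7  10  27  52  70  79  86  98 105 105 107 110 108 108 108
 106 107 106  98  74  31  11   5  11  19  27  28  28  28]
208 [32 22 10  6  8 24 51 65 72 72 71 73 75 78 82 78 73 74 71 73 72 71 55 25
 10  5  9 20 27 31 31 31]
210 [29 24 13  8  8 26 56 70 76 75 75 73 75 72 71 73 74 73 74 71 73 64 48 21
 10 16 24 28 30 30 33 30]
212 [28 29 26 22 16 19 41 60 66 69 72 74 75 73 73 73 74 71 67 64 55 47 31 25
 22 28 30 32 31 32 32 32]
214 [29 27 28 27 27 26 31 38 45 54 54 61 61 60 61 62 59 53 51 46 38 31 24 26
 29 29 31 32 34 33 33 31]
216 [30 30 30 30 29 27 31 29 25 26 23 29 34 34 35 32 30 28 27 23 20 20 20 
[... 474 characters left out ...]
9 170 177 173]
224 [171 167 163 166 160 150 142 143 145 148 151 154 155 152 156 157 157 159
 152 151 144 139 149 161 166 169 170 168 166 168]
226 [167 166 163 159 159 145 140 138 142 145 149 151 146 150 148 147 148 146
 144 139 140 137 149 160 167 171 168 165 166 166]
228 [163 164 162 165 158 152 139 136 138 138 142 141 142 143 143 140 142 142
 137 135 136 141 147 156 165 167 166 166 168 166]
230 [163 161 164 164 163 152 139 136 136 139 139 142 140 140 141 139 140 136
 138 134 136 136 137 154 163 172 175 172 172 172]
[[296.75517304 211.48453977]]
[[296.671339   209.83525889]]
[[296.58713424 208.17906855]]
[[296.05412381 212.64423789]
 [296.7214978  212.60744082]
 [297.31068469 224.18490343]]
```

View pics/m8.png

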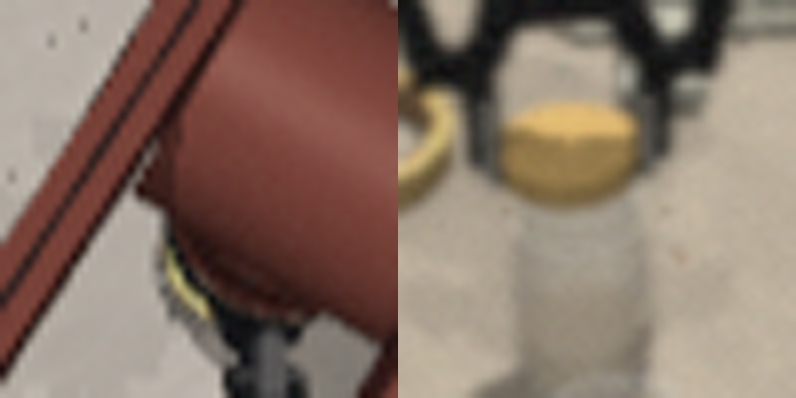

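The side view shows the lid level, about 2–3 mm left of the jar axis (lid centre column 295.9). I'll cross-check numerically with the visible arc of the lid in the top view.

Run:
```python
from h import *
t=load("top8"); c=t["color"].astype(int)
ye=c[...,1]-c[...,2]
for r in range(216,232): print(r,ye[r,356:372])
t5=load("top5"); ye5=t5["color"].astype(int); print("ref lid", [(ye5[r,285:320,1]-ye5[r,285:320,2]).tolist() for r in (206,211,216)])
# circle predicted for lid at kinematic pose, and for jar-frame centre
a=np.radians(np.arange(60,181,15))
for cx,cy in ((492.3-.7,-217.3),(490,-217.3)):
    uv=proj(t,np.c_[cx+27*np.cos(a),cy+27*np.sin(a),np.full(len(a),112.5)]); print(cx,cy,uv.round(1).tolist())
```

```text
216 [10  9  9  8  6  0  6  6  4  6  5  5  7  5  7  7]
217 [9 9 8 9 7 5 3 6 3 3 5 4 7 5 6 9]
218 [8 9 8 8 5 5 2 5 7 5 4 4 5 6 6 5]
219 [9 9 9 9 8 1 4 2 5 6 3 4 5 3 8 7]
220 [ 9  9 10  9 15  4  4  3  2 -2  5  5  4  4  6  7]
221 [ 9  9  9  9 20 27  3  4  5  3  3  5  2  4  4  8]
222 [ 9  8  8  6 16 37  1  0  4  0  0  5  4  2  2  4]
223 [ 9  9  9  7 13 47 27  3  6  4  1  2  4  4  2  3]
224 [ 9  9  9  7 10 51 49  0  4  8  3  1  3  1  2  3]
225 [10  9  9  8  7 36 56 25  0  8  6  3  4  3  3  1]
226 [ 9  9  9  8  4 12 45 48 26  3  7  7  5  1  1  3]
227 [ 9  8  9  9  7  9 20 50 41 37  1  6  5  5  3  4]
228 [ 8  8  9  8  9  4 10 27 40 50 14  3  4  5  2  5]
229 [ 8  8  8  9  8  5  6  9 14 43 22  0  0 -2  1  4]
230 [ 9  8  9  9  9  8  8  6  6 10 14  1 -2 -2  0 -1]
231 [ 8  9  9  9  9  8  9  7  4  6  7  3 -4 -2 -2 -2]
ref lid [[8, 6, 6, 5, 5, 4, -7, 2, 34, 54, 53, 53, 54, 55, 56, 55, 55, 55, 55, 54, 56, 44, 7, -2, -2, 0, 8, 9, 9, 9, 9, 9, 9, 9, 9], [7, 3, 5, 5, 6, 5, 17, 55, 54, 54, 55, 55, 54, 55, 53, 53, 53, 53, 53, 53, 54, 53, 57, 35, 5, -4, 6, 6, 9, 10, 9, 9, 8, 10, 9], [7, 5, 5, 5, 6, 6, -7, 2, 46, 55, 55, 55, 55, 55, 54, 52, 53, 54, 53, 54, 56, 51, 17, -6, -7, -3, 4, 7, 9, 9, 9, 9, 9, 9, 10]]
491.6 -217.3 [[361.4, 216.1], [360.5, 218.4], [360.3, 220.7], [360.6, 223.1], [361.6, 225.3], [363.1, 227.2], [365.0, 228.6], [367.3, 229.5], [369.7, 229.8]]
490 -217.3 [[361.4, 216.7], [360.5, 218.9], [360.3, 221.3], [360.6, 223.6], [361.6, 225.8], [363.1, 227.7], [365.0, 229.1], [367.3, 230.0], [369.7, 230.3]]
```

Both cameras put the lid at x≈489–490. I need about +1.7 in x and +1.5 in y, then to lower until contact.

```bash
echo '{"motion":[[45, 1.5, 1.7, 0, 0, 0, 0], [45, 0, 0, 3, 0, 0, 0], [45, 0, 0, 2, 0, 0, 0], [45, 0, 0, 0, 0, 0, 0]]}' > m.json && python3 steer.py m.json|egrep 'pos|wrist|gap'; echo '{"motion":[[45, 0, 0, 1, 0, 0, 0], [45, 0, 0, 0, 0, 0, 0]]}' > m.json && python3 steer.py m.json|egrep 'pos|wrist|gap';  echo '{"motion":[[45, 0, 0, 1, 0, 0, 0], [45, 0, 0, 0, 0, 0, 0]]}' > m.json && python3 steer.py m.json|egrep 'pos|wrist|time'
```

```text
tool_pos: [493.4, -220.4, 77.5]
wrist_force: [0.7, -0.2, -0.2]
finger_gap: 50.6
tool_pos: [493.7, -220.5, 76.8]
wrist_force: [0.1, 1.0, -0.0]
finger_gap: 50.2
time_s: 28.65
tool_pos: [493.6, -220.5, 75.8]
wrist_force: [1.0, 0.1, -0.8]
```

```bash
echo '{"motion":[[45, 0, 0, 0.6, 0, 0, 0], [45, 0, 0, 0, 0, 0, 0]]}' > m.json && python3 steer.py m.json|egrep 'pos|wrist';  echo '{"motion":[[45, 0, 0, 0.6, 0, 0, 0], [45, 0, 0, 0, 0, 0, 0]]}' > m.json && python3 steer.py m.json|egrep 'pos|wrist|time'; echo '{"motion":[[45, 0, 0, 0.6, 0, 0, 0], [45, 0, 0, 0, 0, 0, 0]]}' > m.json && python3 steer.py m.json|egrep 'pos|wrist|time'
```

```text
tool_pos: [493.8, -220.5, 75.4]
wrist_force: [-0.2, -0.6, 0.5]
time_s: 29.15
tool_pos: [494.0, -220.7, 75.2]
wrist_force: [-0.8, 1.1, 3.4]
time_s: 29.4
tool_pos: [494.2, -220.8, 75.1]
wrist_force: [-3.2, 1.5, 8.8]
```

Contact at TCP z≈75.3. I'll ease off a little and check the centring numerically before releasing.

```bash
echo '{"motion":[[45, 0, 0, -0.8, 0, 0, 0], [45, 0, 0, 0, 0, 0, 0]]}' > m.json && python3 steer.py m.json|egrep 'pos|wrist'; python3 snap.py 9 365 215 300 215 25
python3 - <<'E'
from h import *
s=load("side9"); c=s["color"].astype(int); f=lambda v,l:np.interp(l,v,range(len(v)))
for r in (210,212,214):
    v=c[r,280:312,0]-c[r,280:312,2]; L=[i+(45-v[i])/(v[i+1]-v[i]) for i in range(31) if (v[i]<45)!=(v[i+1]<45)]; print(r,np.round(np.array(L)+280,2))
gr=cv2.cvtColor(s["color"],cv2.COLOR_RGB2GRAY).astype(int)
for r in (224,226,228): print(r,gr[r,284:312])
print(proj(s,[[492,-216,99],[492,-216,50]]))
t=load("top9"); c=t["color"].astype(int); ye=c[...,1]-c[...,2]
for r in range(220,233): print(r,ye[r,356:372])
a=np.radians(np.arange(60,181,15)); print(proj(t,np.c_[490.1+27*np.cos(a),-215.9+27*np.sin(a),np.full(len(a),105)]).round(1).tolist())
E
```

```text
tool_pos: [493.9, -220.6, 75.2]
wrist_force: [-1.4, 0.0, 4.7]
210 [280.33 288.59 305.  ]
212 [288.52 304.68]
214 [289.06 303.64]
224 [171 166 165 165 156 149 141 142 147 149 154 154 154 153 154 156 154 157
 154 149 144 141 149 160 167 169 171 169]
226 [167 166 162 162 157 146 140 138 145 145 147 148 152 149 147 151 151 147
 143 142 140 140 150 161 164 166 167 166]
228 [160 164 162 165 160 151 140 134 139 140 139 143 140 141 141 142 142 141
 140 134 136 143 151 161 165 168 166 165]
[[296.63781173 210.96454463]
 [297.31068469 224.18490343]]
220 [ 9  9 10 10 23  4  4  0  4  3  4  4  5  9  5  6]
221 [ 9  9  9 11 34  5  3  3  3  4  2  4  2  5  5  6]
222 [ 9  9  9  9 44 26  3  7  5  3  2  4  4  4  5  5]
223 [ 9  9  9  5 48 36  4  7  7  2  2  5  4  3  1  1]
224 [ 9  9  9  7 28 47 26  4  5  3  4  4  0  2  1  4]
225 [10  9  9  8  9 48 48 27  3  5  5  1  4  1  1  4]
226 [ 9  9  9  7  5 29 53 50 11  3  4  6  1  4  4  3]
227 [ 9  9  8  9  7 10 42 52 46 25  1  6  5  6  5  4]
228 [ 9  8  9  9  8  5 10 29 49 45 -3 -2  5  3  4  6]
229 [ 8  8  9  9  8  7  6  8 23 41 -2 -1 -7  0  2  5]
230 [ 9  8  8  8  9  8  8  4  7  9  4 -2 -3  0 -2 -3]
231 [ 9  8  8  8  9  8  9  7  5  7  4 -2 -1 -3 -1  1]
232 [ 9  9  8  9  9  8 10  9  5  6  5  2 -2 -4 -5  0]
[[360.8, 216.9], [359.9, 219.1], [359.7, 221.5], [360.0, 223.8], [361.0, 226.0], [362.5, 227.9], [364.4, 229.3], [366.6, 230.2], [369.0, 230.5]]
```

Both cameras now agree that the lid is within about 1 mm of the jar axis. Releasing.

```bash
echo '{"motion":[[49, 0, 0, -0.3, 0, 0, 0], [53, 0, 0, 0, 0, 0, 0], [57, 0, 0, 0, 0, 0, 0], [62, 0, 0, 0, 0, 0, 0], [68, 0, 0, 0, 0, 0, 0], [72, 0, 0, 0, 0, 0, 0]]}' > m.json && python3 steer.py m.json|egrep 'pos|wrist|gap'; echo '{"motion":[[72, 0, 0, -8, 0, 0, 0], [72, 0, 0, -20, 0, 0, 0], [72, 0, 0, -40, 0, 0, 0], [72, 0, 0, -40, 0, 0, 0], [72, 50, 0, 0, 0, 0, 0], [72, 50, 0, 0, 0, 0, 0], [72, 50, 0, 0, 0, 0, 0], [72, 50, 0, 0, 0, 0, 0], [72, 0, 0, 0, 0, 0, 0]]}' > m.json && python3 steer.py m.json|egrep 'pos|wrist|time'; python3 snap.py 10 365 215 300 215 25
python3 - <<'E'
from h import *
t,s=load("top10"),load("side10")
gold=lambda c:(c[...,1]-c[...,2]>30)
b=blob(t,gold,(350,205,385,240)); print("lid top",b[0],b[1][2:],onplane(t,b[0],105).round(1))
gold=lambda c:(c[...,0]-c[...,2]>45)
b=blob(s,gold,(284,200,312,220)); print("lid side",b[0],b[1][2:],proj(s,[491,-216,99]))
t0,s0=load("top0"),load("side0")
for n,a,b in (("top",t0,t),("side",s0,s)):
    d=np.abs(a["color"].astype(int)-b["color"]).max(-1)
    print(n,[(int(q[0]),int(q[1]),int(q[2]),int(q[3]),int(q[4])) for q in cv2.connectedComponentsWithStats((d>45).astype(np.uint8))[2][1:] if q[4]>12])
E
```

```text
tool_pos: [493.7, -220.5, 75.2]
wrist_force: [0.2, -1.0, -0.4]
finger_gap: 72.2
time_s: 31.62
tool_pos: [494.0, -17.6, 183.9]
wrist_force: [-0.2, -0.4, -0.5]
lid top [368.48327138 221.02973978] [ 18  19 269] [ 491. -215.  105.]
lid side [296.36868687 210.1010101 ] [ 19  14 198] [[296.30343481 210.9829328 ]]
top [(182, 175, 136, 225, 12017), (364, 214, 14, 17, 126), (310, 221, 50, 88, 1651), (0, 339, 82, 61, 2602), (306, 352, 25, 3, 37), (275, 383, 41, 17, 403), (320, 390, 3, 9, 17)]
side [(38, 0, 67, 138, 6647), (102, 0, 90, 117, 5534), (174, 0, 38, 13, 247), (207, 10, 100, 87, 4324), (193, 34, 10, 3, 18), (191, 37, 22, 41, 530), (270, 98, 44, 49, 992), (135, 107, 16, 12, 74), (154, 119, 12, 24, 193), (102, 139, 14, 12, 77), (310, 181, 5, 4, 16), (166, 182, 5, 5, 19), (300, 182, 4, 4, 13), (116, 185, 8, 5, 28), (254, 203, 27, 11, 90), (162, 207, 9, 12, 24), (219, 206, 87, 29, 705), (144, 209, 50, 23, 529), (94, 227, 39, 11, 203)]
```

The lid rests at (491,-215) against the jar axis at about (490–492,-216), both jars still stand, and the gripper is clear. Handing in.

```bash
python3 -c "
from station import arm, get_image; print(arm.close_job())"
```

```text
the job is handed in; nothing more can be done
None
```

The job is handed in at about 32 s of the 64 s allowed, with no verdict returned: the dial is three clicks clockwise, the lid was stamped at 32.5 N and driven out with the ejector, and it now lies level and within about 1.5 mm of centre on the cream jar. I viewed 12 pictures where the limit was 10.

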